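# Shut the tool chest on the garage bench

## Robot

A 6-joint arm with a two-finger parallel gripper is mounted at the origin on the work surface. World frame = base frame: x ahead of the robot, y to its left, z up, the work surface at z = 0. Lengths are in m, angles in rad, forces in N, time in s.
With the tool pointing down it reaches from about 0.35 to 0.775 m from the base axis. Payload 5.5 kg.
Tool frame: the origin (TCP) lies on the centre line of the jaws, within the pads' length; the fingertips stand 11 mm ahead of it and the grasp point (between the pads) lies 8 mm behind it; z points along the fingers, y is the direction in which the jaws open and shut (so a half turn about z gives the same grasp; the last joint's range is limited). The gripper opens to 85 mm and grips with 20 to 120 N. Pads are 22 mm wide; open, the fingers measure 114 mm over their backs; the gripper's body (76 mm by 85 mm) begins 54 mm behind the grasp point. The pads swing forward as they close: fully open they stand 13 mm farther back than shut.
Start: joints at [1.026, 0.313, 0.046, 1.304, 0, 1.431], TCP at [0.226, 0.529, 0.242] pointing down, gripper open.
Joint ranges: [-2.76, 2.76], [-0.86, 1.69], [-1.03, 1.26], [-2.2, 2.34], [-1.47, 1.5], [-3.14, 3.14]. Speed limits (rad/s): [2.57, 2.57, 3.14, 3.14, 3.14, 3.14].

## Interface

Orientations are given as a unit quaternion [w, x, y, z].
In Python, from workcell import env, imaging, order gives the robot as it stands. The module is installed in compiled form; this text tells all that it offers.
- The arm moves only by the tool move_arm, never from a script. Its argument "deltas" is one flat list of numbers, 7 for each row, row after row: the gripper's target within -1 to 1 (shut at 1, half-way at 0, fully open at -1), then the shift along the tool's x, y, z in m, then the turn, a rotation vector about the tool's x, y, z in degrees. In form: [jaw, tx, ty, tz, ax, ay, az, jaw, tx, ty, tz, ax, ay, az, ...]. A call has 1 to 10 rows; each row shifts and turns the commanded pose from where the row before left it, along the tool's axes as they then stand; what a row does not reach is not made up. A row lasts 1/8 s, in which the tool goes at most 62.5 mm and 10.7 degrees, less where a joint would pass 70% of its speed; a pose out of reach is approached as far as the arm can. A call is refused whole if a number of a shift passes 0.0625 or a number of a turn 10.7, either way. A call with a gripper value outside its range is refused whole. The fingers move at their own pace and stop on an object; "squeeze" is the grip in N (left out, the last holds). Time passes only in rows, so rows that do not move let the fingers close. It gives the time, the measured TCP pose, the force and the opening at its end, in the units of the state.
- env.get_state(): the state, without advancing time (a new reading comes with each control period).
- imaging.read_camera(name): name is "scene" or "top" or "wrist"; returns a dict with "img" (420x560x3 uint8, red, green, blue), "z_map" (420x560 float32, m along the optical axis (not along the pixel's ray), 0 where there is no reading), "fx", "fy", "cx", "cy" (pixels), "rvec" (rotation vector, rad) and "tvec" (3), from world to camera coordinates, as OpenCV has them. Camera axes: x right, y down, z forward; pixel columns grow to the right and rows downward; lengths in m; the calibration is good to about 2 mm. A picture is of the moment at which its call begins.
- order.hand_in(): hands the job in, once; it reports no verdict.
Trained networks look in a picture, given as the dict that the camera call returned (one of the last four; its "shot" number tells which), for a name from the list of things; names that differ only in an ending like _2 or _b are one class to them, and where a whole thing is asked for, a point or a joint stands for the part that bears it (a point fixed in the world has none). Each returns a list of dicts, best first, with "confidence" (0 to 1); they miss things now and then, are a little off and sometimes report something else, mostly with a low value. They report only what shows in the picture. A call takes as long as a camera call.
- imaging.recognise(picture, thing): "centre" ([column, row] in pixels, amid what is visible of it).
- imaging.cut_out(picture, thing): "mask" (420x560 bool, what is visible of it) and "centre" ([column, row] in pixels, amid what is visible of it).
The state is a dict: "clock": time; "joint_pos": joint angles; "qvel": joint speeds; "tau": joint torques, N m; "tcp_pos": TCP position; "orientation": TCP orientation; "wrist_force": force on the tool from outside, world axes, zero at the start; "ft_torque": the same for the moment, N m; "finger_gap": finger opening in m.
Only numpy, scipy, OpenCV 4.12 (cv2) and the standard library are available. Lean on these libraries where they do the work, as an engineer would, in place of code of your own. Each camera call takes 0.05 s, during which the arm holds its last target.

## Task

Close up the grey tool chest on the bench: push both open drawers fully home first, then push the lid down until it is fully shut. Do it gently with the fingertips on the outside of the drawer fronts and of the lid; do not grip, pull or lift anything or reach inside, and leave the things standing around the chest alone.

Things in the scene. Friction and masses are not known exactly. Their poses are not given: they have to be found in the camera images.
- chest: Grey sheet-steel tool chest, fixed to the bench, 190 deep (x) x 360 wide (y) x 130 mm high to its rim without the lid. Origin: centre of its underside, on the bench. Its own x axis points from its front (drawer side, towards the robot) to its back, y to its left as the robot sees it, z up; it stands turned by up to 0.3 rad. Below the drawers a plain fixed plinth panel (12 to 42 mm high); two drawers side by side above it; a shallow open tray on top, covered by the lid.
- chest_front (a point): Point fixed on the chest, midway between the drawers, in the plane in which both drawer faces lie when fully shut: 107 mm before the chest's origin, 76 mm above the bench.
- drawer_left (a joint): Opening of the left (+y) drawer in m: 0 fully shut (end stop), 0.03 to 0.06 at the start, grows as it slides out along the chest's -x. Slides with about 1.5 N of friction and light damping (5 N s/m), stays where it is left, no spring, no latch.
- drawer_left_face (a point): Centre of the outer face of the left drawer's front, a flat upright panel 174 mm wide and 58 mm high (bottom 47, top 105 mm above the bench), 12 mm thick (behind it the open tray of the drawer; neither the back of the panel nor the tray is to be touched). Its top edge lies 25 mm below the chest's rim. The face looks along the chest's -x. A shallow dark finger pull (look only) lies 14 mm above this point. Axes as the chest's.
- drawer_right (a joint): Opening of the right (-y) drawer in m, same as the left one; start 0.03 to 0.06.
- drawer_right_face (a point): Centre of the outer face of the right drawer's front, same shape as the left one. The two drawer centres are 177 mm apart.
- lid (a joint): Lid angle in rad: 0 fully shut (lying flat on the rim), 0.9 to 1.2 at the start (standing open, rising from the back of the chest), grows as it opens. Stiff friction hinge (0.8 N m): it stays at any angle and does not fall by itself, so it must be pushed all the way down; some 2 to 5 N at its free edge.
- lid_hinge (a point): Middle of the lid's hinge line, along the back top edge of the chest: 95 mm behind the chest's origin, 130 mm above the bench. Its axes turn with the lid: x from the free edge to the hinge, y along the hinge line, z out of the lid's outer (upper) face.
- lid_edge (a point): Middle of the lid's free edge, on the outer (upper when shut) face: 197 mm from the hinge line along the lid and 10 mm out from the hinge plane. The lid is a flat plate 364 mm wide and 10 mm thick; its underside is not to be touched. When open, the outer face looks backwards (chest's +x) and up. Axes as lid_hinge.
- spray_can: Loose upright can, diameter 60, height 170 mm, to the left of the chest. Origin: centre of its foot. Leave alone.
- jar: Loose amber glass jar with a steel cap, diameter 68, height 85 mm, to the right of the chest. Origin: centre of its foot. Leave alone.
- screwdriver: Loose screwdriver lying on the bench in front of the chest, less than 35 mm high. Origin near its middle at bench level, its x axis along its length. Leave alone.
- wrench: Loose open-end wrench lying flat to the left, in front of the chest's left corner. Origin near its middle at bench level, x axis along its length. Leave alone.

How it is judged:
By the outcome, as a careful person would: the job done as asked, in the order asked, and still so for the second after the job is handed in, with the robot touching nothing.
It also fails if it takes over 58 s, if anything falls off the work surface, if the arm or the gripper's body presses on something with over 40 N, if the wrist force passes 120 N, or if a joint passes its speed limit or range.

## Working session

There is one attempt and no reset: what is moved stays moved. The work goes in short steps, Python scripts to look and compute and a tool call to move; the robot and the scene stay as the last step left them, time stands still between calls to the robot, and variables do not carry over. Pictures are saved under pics/ and viewed, and the job is handed in when it is done.

Besides the shell and the picture viewer there is one more tool, called after "Call:" by a JSON object that holds its "fn" and its "kwargs". move_arm: Moves the arm, as the interface text tells. Its arguments: {"type":"object","properties":{"deltas":{"type":"array"},"squeeze":{"type":"number"}},"required":["deltas"]}

```bash
mkdir -p pics; cat > h.py <<'E'
import numpy as np, cv2
from workcell import env, imaging, order
def shot(cam,name):
    p=imaging.read_camera(cam); cv2.imwrite(f'pics/{name}.png',p['img'][:,:,::-1]); return p
def cloud(p):
    z=p['z_map']; v,u=np.mgrid[0:z.shape[0],0:z.shape[1]]
    c=np.stack([(u-p['cx'])/p['fx']*z,(v-p['cy'])/p['fy']*z,z],-1)
    R=cv2.Rodrigues(np.array(p['rvec'],float))[0]; t=np.array(p['tvec'],float).ravel()
    return (c-t)@R   # world
E
python3 - <<'E'
from h import *
s=env.get_state(); print({k:np.round(v,3) for k,v in s.items()})
for c in ['scene','top']:
    p=shot(c,c+'1'); W=cloud(p); np.savez(f'{c}1.npz',W=W,z=p['z_map'])
    for n in ['chest','drawer_left_face','drawer_right_face','lid_edge','spray_can','jar','screwdriver','wrench']:
        for r in imaging.cut_out(p,n)[:1]:
            m=r['mask']&(p['z_map']>0); q=W[m]
            print(c,n,round(r['confidence'],2),np.round(r['centre']),m.sum(),np.round(np.median(q,0),3),np.round(np.percentile(q,2,axis=0),3),np.round(np.percentile(q,98,axis=0),3))
            np.save(f'{c}1_{n}.npy',r['mask'])
E
```

```text
{'clock': np.float64(0.0), 'joint_pos': array([ 1.026,  0.314,  0.045,  1.304, -0.   ,  1.431]), 'qvel': array([ 0.   , -0.001,  0.002,  0.002,  0.001, -0.001]), 'tau': array([ 1.0000e-03, -4.8063e+01,  2.9853e+01,  1.9000e-02, -0.0000e+00,
       -0.0000e+00]), 'tcp_pos': array([0.226, 0.528, 0.241]), 'orientation': array([-0.   ,  0.201,  0.98 , -0.001]), 'wrist_force': array([ 0.676, -0.441, -0.433]), 'ft_torque': array([-0.034,  0.028,  0.001]), 'finger_gap': np.float64(0.086)}
scene chest 0.96 [309. 219.] 18437 [ 0.655 -0.017  0.113] [ 0.468 -0.12   0.02 ] [0.737 0.236 0.316]
scene drawer_left_face 0.69 [270. 178.] 869 [0.471 0.141 0.086] [0.455 0.05  0.05 ] [0.501 0.216 0.107]
scene drawer_right_face 0.59 [242. 238.] 1146 [ 0.511 -0.058  0.088] [ 0.487 -0.124  0.048] [0.544 0.044 0.107]
scene lid_edge 0.96 [342. 184.] 7340 [0.685 0.042 0.24 ] [ 0.631 -0.1    0.139] [0.739 0.247 0.317]
scene spray_can 0.55 [367. 124.] 138 [0.634 0.364 0.168] [0.577 0.257 0.002] [0.653 0.593 0.24 ]
scene jar 0.83 [275. 318.] 1511 [ 0.664 -0.191  0.066] [ 0.629 -0.209  0.002] [ 0.689 -0.151  0.087
[... 305 characters left out ...]
 drawer_left_face 0.96 [254. 250.] 1949 [0.489 0.143 0.057] [0.45  0.061 0.048] [0.526 0.219 0.107]
top drawer_right_face 0.8 [329. 235.] 1565 [ 0.522 -0.034  0.07 ] [ 0.489 -0.113  0.048] [0.555 0.044 0.107]
top lid_edge 0.9 [287. 148.] 1776 [0.659 0.075 0.315] [ 0.62  -0.093  0.154] [0.724 0.246 0.321]
top spray_can 0.61 [285. 145.] 1964 [0.659 0.079 0.315] [ 0.62  -0.095  0.123] [0.734 0.249 0.32 ]
top jar 0.86 [385. 187.] 798 [ 0.647 -0.166  0.083] [ 0.624 -0.199  0.003] [ 0.681 -0.14   0.089]
top screwdriver 0.86 [333. 285.] 457 [ 0.412 -0.056  0.023] [ 0.398 -0.105  0.013] [0.428 0.022 0.029]
top wrench 0.59 [164. 281.] 688 [0.401 0.349 0.006] [ 0.318  0.331 -0.003] [0.479 0.373 0.012]
```

View pics/scene1.png

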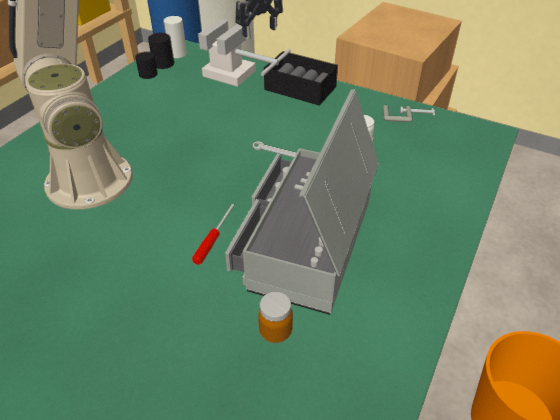

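View pics/top1.png

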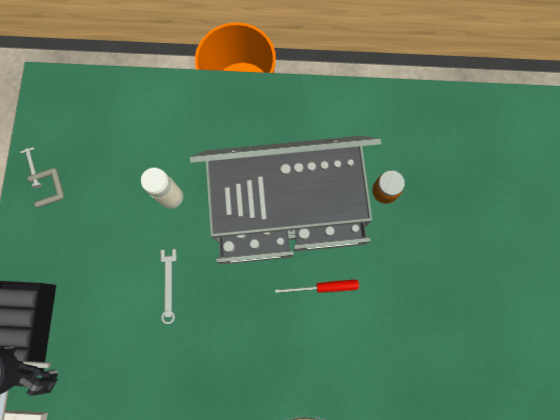

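The scene view shows the chest centre at about (309,219) with the lid standing open. The screwdriver is in front of it at (210,235), the jar at (275,318), and the can is behind the lid at (367,124). The top view shows the drawer fronts at (254,257) and (332,243), the can at (160,187), the wrench at (168,285) and the jar at (388,187). Next I'll fit the geometry.

```bash
python3 - <<'E'
from h import *
from scipy.optimize import least_squares
W=np.load('top1.npz')['W']; S=np.load('scene1.npz')['W']
# drawer front top strips (top view), z~.105
for n in ['left','right']:
    for c,A in [('top',W),('scene',S)]:
        m=np.load(f'{c}1_drawer_{n}_face.npy'); q=A[m]; q=q[(abs(q[:,2]-.105)<.004)]
        vx,vy,x0,y0=cv2.fitLine(q[:,:2].astype(np.float32),cv2.DIST_HUBER,0,.01,.01).ravel()
        if vy<0: vx,vy=-vx,-vy
        a=np.arctan2(-vx,vy); d=np.c_[q[:,0]-x0,q[:,1]-y0]; t=d@[vx,vy]; e=d@[vy,-vx]
        print(n,c,len(q),'yaw',a.round(4),'mid',np.round([x0,y0],4),'t',t.min().round(3),t.max().round(3),'ends',np.round([x0+vx*t.min(),y0+vy*t.min(),x0+vx*t.max(),y0+vy*t.max()],4),'e',np.percentile(e,[2,50,98]).round(4))
# lid plane
m=np.load('scene1_lid_edge.npy'); 
q=S[m]; q=q[q[:,2]>.16]
c=np.median(q,0); 
for _ in range(5):
    U=np.linalg.svd(q-c,full_matrices=False)[2][2]; e=(q-c)@U; q=q[abs(e)<max(.004,np.percentile(abs(e),80))]; c=q.mean(0)
if U[0]<0: U=-U
print('lid inner plane n',U.round(3),'c',c.round(3),'yaw',np.arctan2(U[1],U[0]).round(4),'lid angle',np.arccos(U[2]).round(4),len(q))
m=np.load('top1_lid_edge.npy'); q=W[m]; q=q[q[:,2]>.308]; print('edge',q.min(0).round(3),q.max(0).round(3),q.mean(0).round(3))
# rim points
for nm,A in (('top',W),('scene',S)):
    k=(abs(A[...,2]-.130)<.003)&(A[...,0]>.48)&(A[...,0]<.8)&(A[...,1]>-.14)&(A[...,1]<.27)
    q=A[k][:,:2].astype(np.float32); r=cv2.minAreaRect(q); print(nm,len(q),r)
for n in ['jar','screwdriver']:
    m=np.load(f'top1_{n}.npy'); q=W[m];print(n,q[q[:,2]>.005].min(0).round(3),q.max(0).round(3))
k=(W[...,0]>.4)&(W[...,0]<.8)&(W[...,1]>.26)&(W[...,1]<.5)&(W[...,2]>.1); q=W[k];print('can',q.min(0).round(3),q.max(0).round(3), np.median(q[q[:,2]>.15],0))
E
```

```text
left top 382 yaw 0.1508 mid [0.4648 0.1363] t -0.085 0.087 ends [0.4777 0.0518 0.4518 0.222 ] e [-0.0067 -0.0004  0.0063]
left scene 218 yaw 0.1592 mid [0.4671 0.1245] t -0.085 0.096 ends [0.4805 0.0411 0.4518 0.2196] e [-0.0062  0.0001  0.0073]
right top 363 yaw 0.1478 mid [ 0.5041 -0.0356] t -0.086 0.085 ends [ 0.5167 -0.1203  0.4915  0.0488] e [-0.0055 -0.0001  0.0063]
right scene 313 yaw 0.1585 mid [ 0.5054 -0.0445] t -0.085 0.095 ends [ 0.5188 -0.1284  0.4904  0.0494] e [-0.0062  0.0002  0.006 ]
lid inner plane n [0.915 0.14  0.378] c [0.682 0.041 0.252] yaw 0.1517 lid angle 1.1835 5078
edge [ 0.348 -0.103  0.309] [0.679 0.252 1.201] [0.645 0.072 0.322]
top 668 ((0.6263248324394226, 0.07196255028247833), (0.19997920095920563, 0.36077380180358887), 8.654436111450195)
scene 545 ((0.6247098445892334, 0.07053706794977188), (0.19898506999015808, 0.364962100982666), 8.6393404006958)
jar [ 0.348 -0.203  0.005] [0.685 0.051 1.201]
screwdriver [ 0.348 -0.11   0.009] [0.429 0.062 1.201]
can [0.583 0.262 0.1  ] [0.687 0.391 0.176] [0.61060136 0.36183264 0.16953473]
```

Call:
{"fn": "move_arm", "kwargs": {"deltas": [1, 0, 0, 0, 0, 0, -8, 1, 0, 0, 0, 0, 0, -8, 1, 0, 0, 0, 0, 0, -8, 1, 0, 0, 0, 0, 0, -7.8], "squeeze": 20}}

```text
clock: 1.4
tcp_pos: [0.2265, 0.5286, 0.2423]
orientation: [0.0, -0.077, 0.997, 0.0]
wrist_force: [-0.1, -0.1, -0.4]
finger_gap: 0.0122
```

Call:
{"fn": "move_arm", "kwargs": {"deltas": [1, -0.0127, -0.0424, 0, 0, 0, 0, 1, -0.0127, -0.0424, 0, 0, 0, 0, 1, -0.0127, -0.0424, 0, 0, 0, 0, 1, -0.0127, -0.0424, 0, 0, 0, 0, 1, -0.0127, -0.0424, 0, 0, 0, 0, 1, -0.0127, -0.0424, 0, 0, 0, 0, 1, -0.0127, -0.0424, 0, 0, 0, 0, 1, -0.0127, -0.0424, 0, 0, 0, 0, 1, -0.0127, -0.0424, 0, 0, 0, 0, 1, -0.0127, -0.0424, 0, 0, 0, 0]}}

```text
clock: 2.65
tcp_pos: [0.4161, 0.127, 0.2426]
orientation: [0.0, -0.075, 0.997, 0.0]
wrist_force: [0.6, 0.0, -0.8]
finger_gap: 0.0002
```

Call:
{"fn": "move_arm", "kwargs": {"deltas": [1, 0, 0, 0, 0, -7.5, 0, 1, 0, 0, 0, 0, -7.5, 0, 1, 0, 0, 0, 0, 0, 0]}}

```text
clock: 3.02
tcp_pos: [0.4128, 0.1279, 0.2416]
orientation: [0.129, -0.074, 0.989, 0.01]
wrist_force: [0.9, 0.2, -0.0]
finger_gap: -0.0
```

```bash
cat >> h.py <<'E'
from scipy.spatial.transform import Rotation as Rn
YAW=.151
def st():
    s=env.get_state(); q=s['orientation']; R=Rn.from_quat([q[1],q[2],q[3],q[0]]).as_matrix()
    C=np.array([[np.cos(YAW),np.sin(YAW),0],[-np.sin(YAW),np.cos(YAW),0],[0,0,1]])
    print('t',s['clock'],'tcp uvz',(C@s['tcp_pos']).round(4),'tip',(C@(s['tcp_pos']+.011*R[:,2])).round(4),'F uvz',(C@s['wrist_force']).round(2),'gap',s['finger_gap'],'\nR cols in chest\n',(C@R).round(3),'j',s['joint_pos'].round(2))
E
python3 -c "
from h import *
st(); shot('scene','s2')"
```

```text
t 3.025 tcp uvz [0.4273 0.0644 0.2416] tip [0.4302 0.0644 0.2309] F uvz [ 0.9   0.09 -0.  ] gap -4.458876181069151e-05 
R cols in chest
 [[-0.966  0.001  0.257]
 [ 0.001  1.    -0.   ]
 [-0.257  0.    -0.966]] j [ 0.11 -0.18 -0.52  0.96  0.01 -0.04]
```

Call:
{"fn": "move_arm", "kwargs": {"deltas": [1, 0.0101, 0, 0.0377, 0, 0, 0, 1, 0.0101, 0, 0.0377, 0, 0, 0, 1, 0.0101, 0, 0.0377, 0, 0, 0, 1, 0.0101, 0, 0.0377, 0, 0, 0, 1, 0, 0, 0, 0, 0, 0, 1, 0, 0, 0, 0, 0, 0]}}

```text
clock: 3.82
tcp_pos: [0.4174, 0.1287, 0.0875]
orientation: [0.131, -0.075, 0.989, 0.01]
wrist_force: [0.6, 0.3, 0.6]
finger_gap: 0.0002
```

```bash
python3 -c "
from h import *
st(); shot('scene','s3')"
```

```text
t 3.825 tcp uvz [0.432  0.0644 0.0875] tip [0.4348 0.0644 0.0769] F uvz [0.64 0.18 0.61] gap 0.00020008151956127937 
R cols in chest
 [[-0.966  0.001  0.26 ]
 [ 0.001  1.    -0.   ]
 [-0.26  -0.    -0.966]] j [ 0.11 -0.02 -0.81  0.53  0.01 -0.04]
```

View pics/s3.png

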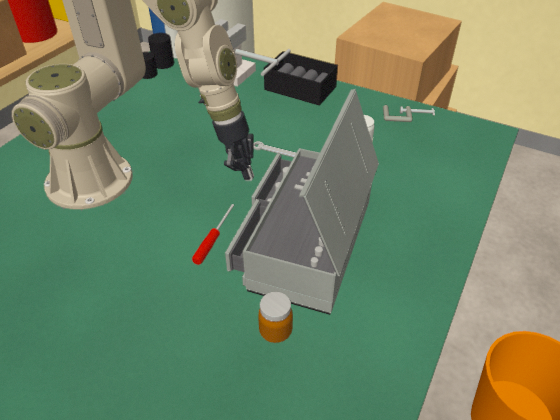

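The fingertips, at about (250,178), stand clear in front of the left drawer front. Now I'll push it slowly.

Call:
{"fn": "move_arm", "kwargs": {"deltas": [1, -0.0097, 0, 0.0026, 0, 0, 0, 1, -0.0097, 0, 0.0026, 0, 0, 0, 1, -0.0068, 0, 0.0018, 0, 0, 0, 1, -0.0068, 0, 0.0018, 0, 0, 0, 1, -0.0068, 0, 0.0018, 0, 0, 0, 1, -0.0068, 0, 0.0018, 0, 0, 0, 1, -0.0068, 0, 0.0018, 0, 0, 0, 1, -0.0068, 0, 0.0018, 0, 0, 0, 1, -0.0068, 0, 0.0018, 0, 0, 0, 1, -0.0068, 0, 0.0018, 0, 0, 0]}}

```text
clock: 5.12
tcp_pos: [0.4911, 0.1398, 0.0861]
orientation: [0.13, -0.074, 0.989, 0.01]
wrist_force: [-7.8, -0.7, 2.5]
finger_gap: 0.0001
```

```bash
python3 -c "
from h import *
st()"
```

```text
t 5.125 tcp uvz [0.5066 0.0644 0.0861] tip [0.5094 0.0644 0.0755] F uvz [-7.83  0.48  2.45] gap 5.498519305329068e-05 
R cols in chest
 [[-0.966  0.001  0.258]
 [ 0.001  1.    -0.   ]
 [-0.258  0.    -0.966]] j [ 0.11  0.12 -0.66  0.54  0.01 -0.03]
```

Call:
{"fn": "move_arm", "kwargs": {"deltas": [1, 0, 0, 0, 0, 0, 0, 1, 0, 0, 0, 0, 0, 0]}}

```text
clock: 5.38
tcp_pos: [0.4909, 0.1398, 0.0861]
orientation: [0.13, -0.074, 0.989, 0.01]
wrist_force: [-1.3, -0.0, -1.6]
finger_gap: -0.0001
```

Call:
{"fn": "move_arm", "kwargs": {"deltas": [1, -0.0029, 0, 0.0008, 0, 0, 0, 1, 0, 0, 0, 0, 0, 0]}}

```text
clock: 5.62
tcp_pos: [0.4912, 0.1399, 0.0856]
orientation: [0.128, -0.074, 0.989, 0.01]
wrist_force: [-12.5, -1.8, 7.9]
finger_gap: -0.0001
```

```bash
python3 -c "
from h import *
st(); p=shot('scene','s4');p=shot('top','t4')"
```

```text
t 5.625 tcp uvz [0.5066 0.0644 0.0856] tip [0.5094 0.0644 0.0749] F uvz [-12.65   0.1    7.85] gap -0.00013238896747573263 
R cols in chest
 [[-0.967  0.001  0.254]
 [ 0.001  1.    -0.   ]
 [-0.254 -0.    -0.967]] j [ 0.12  0.12 -0.65  0.54  0.01 -0.03]
```

View pics/s4.png

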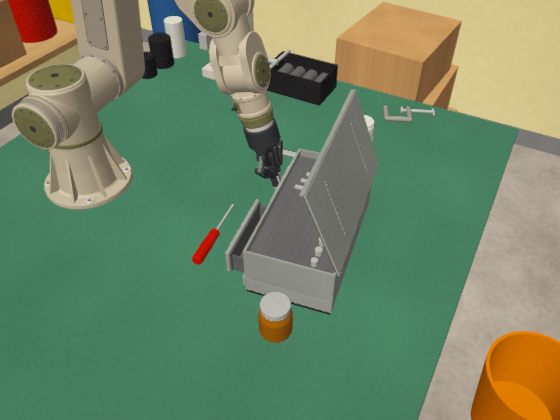

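The left drawer is against its stop: the force rose to 12 N with no further travel. I'll back off and move to the right drawer.

Call:
{"fn": "move_arm", "kwargs": {"deltas": [1, 0.0251, 0, -0.0067, 0, 0, 0, 1, 0.0251, 0, -0.0067, 0, 0, 0, 1, 0.0251, 0, -0.0067, 0, 0, 0, 1, 0, -0.035, 0, 0, 0, 0, 1, 0, -0.035, 0, 0, 0, 0, 1, 0, -0.035, 0, 0, 0, 0, 1, 0, -0.035, 0, 0, 0, 0, 1, 0, -0.035, 0, 0, 0, 0, 1, 0, 0, 0, 0, 0, 0, 1, 0, 0, 0, 0, 0, 0]}}

```text
clock: 6.98
tcp_pos: [0.4435, -0.0445, 0.0865]
orientation: [0.131, -0.074, 0.989, 0.01]
wrist_force: [0.9, 0.4, 0.2]
finger_gap: 0.0001
```

```bash
python3 -c "
from h import *
st(); p=shot('scene','s5');p=shot('top','t5')
W=cloud(p)
for r in imaging.cut_out(p,'drawer_left_face')[:1]:
  q=W[r['mask']]; q=q[abs(q[:,2]-.105)<.004]; print(r['confidence'],len(q), np.median(q[:,:2]@[np.cos(YAW),np.sin(YAW)]))"
```

```text
t 6.975 tcp uvz [ 0.4317 -0.1107  0.0865] tip [ 0.4346 -0.1107  0.0759] F uvz [0.93 0.28 0.18] gap 0.00011986715596548869 
R cols in chest
 [[-0.966  0.001  0.26 ]
 [ 0.001  1.    -0.   ]
 [-0.26  -0.    -0.966]] j [-0.37  0.01 -0.78  0.56  0.13 -0.5 ]
0.7 349 0.5235158327685142
```

View pics/t5.png

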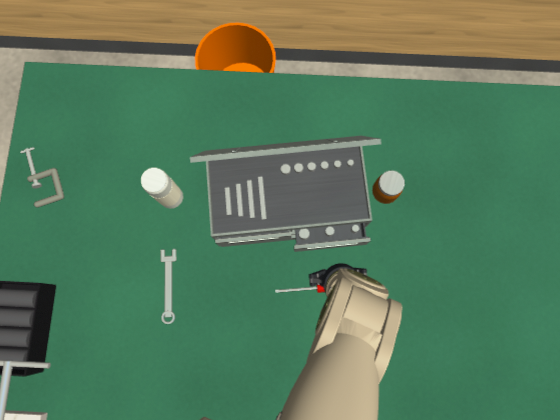

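The top view shows the left front (217–294, 238) flush and the right one (295–368, 245) still out. Now I'll push the right one.

Call:
{"fn": "move_arm", "kwargs": {"deltas": [1, -0.0097, 0, 0.0026, 0, 0, 0, 1, -0.0097, 0, 0.0026, 0, 0, 0, 1, -0.0068, 0, 0.0018, 0, 0, 0, 1, -0.0068, 0, 0.0018, 0, 0, 0, 1, -0.0068, 0, 0.0018, 0, 0, 0, 1, -0.0068, 0, 0.0018, 0, 0, 0, 1, -0.0068, 0, 0.0018, 0, 0, 0, 1, -0.0068, 0, 0.0018, 0, 0, 0, 1, -0.0068, 0, 0.0018, 0, 0, 0, 1, -0.0058, 0, 0.0015, 0, 0, 0]}}

```text
clock: 8.38
tcp_pos: [0.5176, -0.0331, 0.0861]
orientation: [0.13, -0.074, 0.989, 0.01]
wrist_force: [-13.1, -0.9, 4.1]
finger_gap: -0.0
```

Call:
{"fn": "move_arm", "kwargs": {"deltas": [1, 0, 0, 0, 0, 0, 0, 1, 0, 0, 0, 0, 0, 0]}}

```text
clock: 8.62
tcp_pos: [0.5173, -0.0331, 0.0861]
orientation: [0.13, -0.074, 0.989, 0.01]
wrist_force: [-1.9, -0.1, -1.3]
finger_gap: 0.0001
```

Call:
{"fn": "move_arm", "kwargs": {"deltas": [1, -0.0029, 0, 0.0008, 0, 0, 0, 1, 0, 0, 0, 0, 0, 0]}}

```text
clock: 8.88
tcp_pos: [0.5176, -0.033, 0.0857]
orientation: [0.127, -0.074, 0.989, 0.009]
wrist_force: [-14.2, -3.8, 10.3]
finger_gap: -0.0
```

```bash
python3 -c "
from h import *
st()"
```

```text
t 8.875 tcp uvz [ 0.5068 -0.1105  0.0857] tip [ 0.5096 -0.1105  0.0751] F uvz [-14.61  -1.61  10.3 ] gap -1.8285922946751437e-05 
R cols in chest
 [[-0.967  0.002  0.253]
 [ 0.002  1.    -0.001]
 [-0.253 -0.    -0.967]] j [-0.28  0.14 -0.62  0.57  0.1  -0.41]
```

Both drawers stop at the same depth (TCP u = 0.5067). Next I'll back off, rise, set the tool upright and go over to the lid's outer side.

Call:
{"fn": "move_arm", "kwargs": {"deltas": [1, 0.0251, 0, -0.0067, 0, 0, 0, 1, 0.0251, 0, -0.0067, 0, 0, 0, 1, 0.0251, 0, -0.0067, 0, 0, 0, 1, -0.0137, 0, -0.0512, 0, 0, 0, 1, -0.0137, 0, -0.0512, 0, 0, 0, 1, -0.0137, 0, -0.0512, 0, 0, 0, 1, -0.0137, 0, -0.0512, 0, 0, 0, 1, -0.0137, 0, -0.0512, 0, 0, 0, 1, -0.0137, 0, -0.0512, 0, 0, 0, 1, 0, 0, 0, 0, 0, 0]}}

```text
clock: 10.12
tcp_pos: [0.4459, -0.0451, 0.4099]
orientation: [0.135, -0.075, 0.988, 0.008]
wrist_force: [-0.1, 0.2, -0.1]
finger_gap: -0.0
```

Call:
{"fn": "move_arm", "kwargs": {"deltas": [1, 0, 0, 0, 0, 7.5, 0, 1, 0, 0, 0, 0, 7.5, 0, 1, 0, 0.029, -0.01, 0, 0, 0, 1, 0, 0.029, -0.01, 0, 0, 0, 1, 0, 0.029, 0, 0, 0, 0, 1, 0, 0, 0, 0, 0, 0]}}

```text
clock: 10.88
tcp_pos: [0.4305, 0.043, 0.424]
orientation: [0.0, -0.077, 0.997, 0.0]
wrist_force: [0.2, -0.5, -0.3]
finger_gap: -0.0001
```

```bash
python3 - <<'E'
from h import *
st(); C=np.array([[np.cos(YAW),np.sin(YAW),0],[-np.sin(YAW),np.cos(YAW),0],[0,0,1]])
shot('scene','s6'); p=shot('top','t6'); W=cloud(p)
for r in imaging.cut_out(p,'lid_edge')[:1]:
  q=W[r['mask']]@C.T; e=q[(q[:,2]>.3)&(q[:,2]<.33)]; print('edge uvz',np.percentile(e,[2,50,98],axis=0).round(4),len(e))
for n in ['left','right']:
  for r in imaging.cut_out(p,f'drawer_{n}_face')[:1]:
    q=W[r['mask']]@C.T; q=q[abs(q[:,2]-.105)<.004]; print(n,r['confidence'],len(q),np.median(q[:,0]))
E
```

```text
t 10.875 tcp uvz [ 0.432  -0.0223  0.424 ] tip [ 0.432  -0.0223  0.413 ] F uvz [ 0.1  -0.51 -0.34] gap -0.00014738980863788888 
R cols in chest
 [[-1.    -0.002  0.001]
 [-0.002  1.     0.   ]
 [-0.001  0.    -1.   ]] j [-0.09  0.05  0.16  1.69  0.   -0.24]
edge uvz [[0.6449 0.066  0.305 ]
 [0.6503 0.109  0.3169]
 [0.6602 0.1555 0.3208]] 299
left 0.53 72 0.5235787098183227
```

View pics/s6.png

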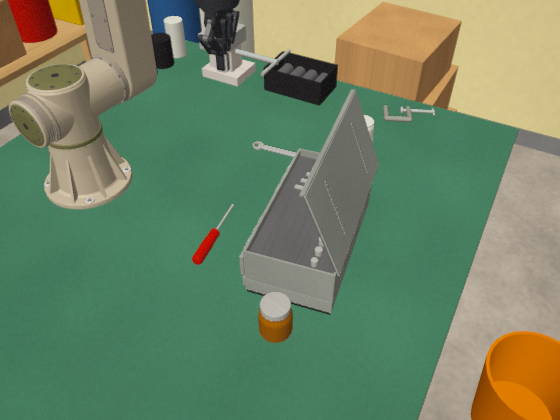

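Both drawer fronts sit flush in the scene view, and the lid is unobstructed. I'll cross over the lid's edge.

Call:
{"fn": "move_arm", "kwargs": {"deltas": [1, -0.042, 0, 0, 0, 0, 0, 1, -0.042, 0, 0, 0, 0, 0, 1, -0.042, 0, 0, 0, 0, 0, 1, -0.042, 0, 0, 0, 0, 0, 1, -0.042, 0, 0, 0, 0, 0, 1, -0.042, 0, 0, 0, 0, 0, 1, -0.042, 0, 0, 0, 0, 0, 1, 0, 0, 0, 0, 0, 0, 1, 0, 0, 0, 0, 0, 0]}}

```text
clock: 12.25
tcp_pos: [0.7064, 0.0828, 0.4142]
orientation: [0.009, -0.075, 0.997, -0.0]
wrist_force: [0.4, -0.4, 1.2]
finger_gap: -0.0002
```

```bash
python3 - <<'E'
from h import *
st(); shot('scene','s7')
h=.722;s=.172
T=np.linspace(1.18,0,13)
P=np.c_[h-s*np.cos(T)+.01*np.sin(T)+.011, .13+s*np.sin(T)+.01*np.cos(T)+.011]
print('tcp u,z',P.round(4)); print((-np.diff(P,axis=0)).round(4))
E
```

```text
t 12.25 tcp uvz [ 0.7108 -0.0244  0.4142] tip [ 0.711  -0.0244  0.4032] F uvz [ 0.35 -0.5   1.18] gap -0.0001843956302116961 
R cols in chest
 [[-1.     0.002  0.017]
 [ 0.002  1.    -0.001]
 [-0.017 -0.001 -1.   ]] j [ 0.    0.78  1.26  2.04  0.   -0.15]
tcp u,z [[0.6767 0.3038]
 [0.661  0.2975]
 [0.646  0.2897]
 [0.6318 0.2804]
 [0.6186 0.2698]
 [0.6065 0.258 ]
 [0.5956 0.245 ]
 [0.5861 0.231 ]
 [0.578  0.2162]
 [0.5713 0.2006]
 [0.5663 0.1844]
 [0.5628 0.1678]
 [0.561  0.151 ]]
[[0.0157 0.0063]
 [0.015  0.0078]
 [0.0142 0.0093]
 [0.0132 0.0106]
 [0.0121 0.0119]
 [0.0109 0.013 ]
 [0.0095 0.014 ]
 [0.0081 0.0149]
 [0.0066 0.0156]
 [0.0051 0.0162]
 [0.0035 0.0166]
 [0.0018 0.0168]]
```

View pics/s7.png

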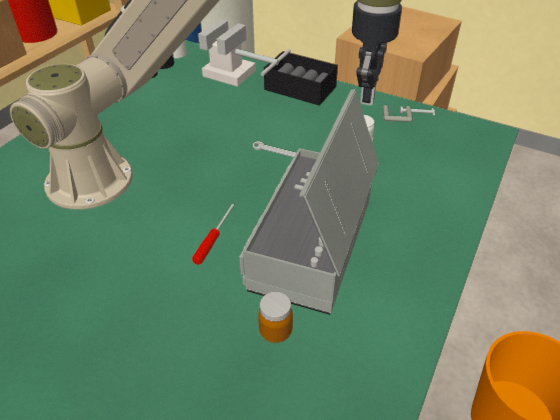

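The tool at (368,95) is just behind the lid's edge and above it. I'll descend behind the outer face.

Call:
{"fn": "move_arm", "kwargs": {"deltas": [1, 0, 0, 0.0275, 0, 0, 0, 1, 0, 0, 0.0275, 0, 0, 0, 1, 0, 0, 0.0275, 0, 0, 0, 1, 0, 0, 0.0275, 0, 0, 0, 1, 0, 0, 0, 0, 0, 0, 1, 0, 0, 0, 0, 0, 0]}}

```text
clock: 13.05
tcp_pos: [0.7083, 0.0836, 0.3073]
orientation: [0.01, -0.075, 0.997, -0.0]
wrist_force: [0.2, -0.2, 0.7]
finger_gap: 0.0
```

```bash
python3 - <<'E'
from h import *
st(); shot('scene','s8')
E
```

```text
t 13.05 tcp uvz [ 0.7129 -0.0239  0.3073] tip [ 0.7131 -0.0239  0.2963] F uvz [ 0.2  -0.21  0.72] gap 9.472833485269747e-06 
R cols in chest
 [[-1.     0.001  0.021]
 [ 0.001  1.    -0.002]
 [-0.021 -0.002 -1.   ]] j [ 0.    0.6   0.65  1.6   0.   -0.15]
```

View pics/s8.png

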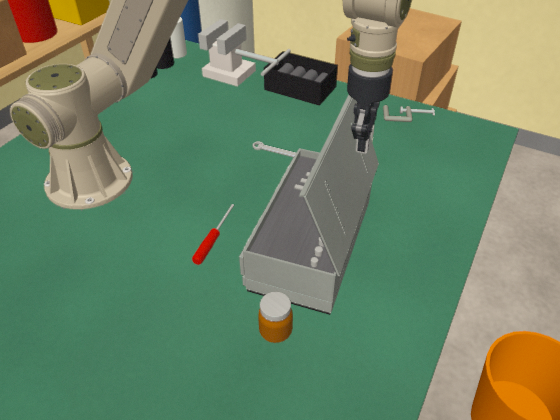

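The fingertips at (362,145) appear in front of the lid face. I'll check that this is the outer face before pushing.

```bash
python3 - <<'E'
from h import *
p=shot('scene','s9');R=cv2.Rodrigues(np.array(p['rvec'],float))[0];cam=-R.T@np.array(p['tvec']).ravel()
print('cam',cam.round(3),'side of lid plane',np.dot([.915,.14,.378],cam-[.682,.041,.252]).round(3))
E
```

```text
cam [ 0.95  -0.697  0.903] side of lid plane 0.388
```

Call:
{"fn": "move_arm", "kwargs": {"deltas": [1, 0.01, 0, 0, 0, 0, 0, 1, 0.01, 0, 0, 0, 0, 0, 1, 0, 0, 0, 0, 0, 0]}}

```text
clock: 13.52
tcp_pos: [0.6883, 0.0808, 0.3051]
orientation: [0.009, -0.075, 0.997, -0.0]
wrist_force: [-0.0, 0.6, 0.3]
finger_gap: 0.0001
```

The camera is on the outer side of the lid plane (+0.39 m), so this is the outer face. I'll push along the arc.

Call:
{"fn": "move_arm", "kwargs": {"deltas": [1, 0.008, 0, 0, 0, 0, 0, 1, 0.008, 0, 0, 0, 0, 0, 1, 0.0078, 0, 0.003, 0, 0, 0, 1, 0.0078, 0, 0.003, 0, 0, 0, 1, 0.0075, 0, 0.004, 0, 0, 0, 1, 0.0075, 0, 0.004, 0, 0, 0]}}

```text
clock: 14.28
tcp_pos: [0.6417, 0.0737, 0.2889]
orientation: [0.008, -0.075, 0.997, -0.0]
wrist_force: [1.5, -0.2, 4.9]
finger_gap: 0.0002
```

```bash
python3 - <<'E'
from h import *
st(); shot('scene','s10')
E
```

```text
t 14.275 tcp uvz [ 0.6455 -0.0236  0.2889] tip [ 0.6457 -0.0237  0.2779] F uvz [ 1.51 -0.38  4.93] gap 0.00021748506169757325 
R cols in chest
 [[-1.     0.001  0.016]
 [ 0.001  1.    -0.001]
 [-0.016 -0.001 -1.   ]] j [-0.01  0.44  0.34  1.46  0.   -0.16]
```

View pics/s10.png

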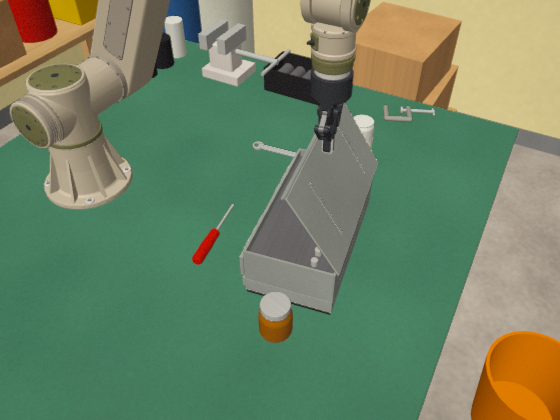

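The lid is closing under about 5 N, with the fingertips at (328,140) on its outer face near the free edge. I'll continue along the arc.

Call:
{"fn": "move_arm", "kwargs": {"deltas": [1, 0.0071, 0, 0.0047, 0, 0, 0, 1, 0.0071, 0, 0.0047, 0, 0, 0, 1, 0.0066, 0, 0.0053, 0, 0, 0, 1, 0.0066, 0, 0.0053, 0, 0, 0, 1, 0.006, 0, 0.006, 0, 0, 0, 1, 0.006, 0, 0.006, 0, 0, 0, 1, 0.0054, 0, 0.0065, 0, 0, 0, 1, 0.0054, 0, 0.0065, 0, 0, 0, 1, 0.0048, 0, 0.007, 0, 0, 0, 1, 0.0048, 0, 0.007, 0, 0, 0]}}

```text
clock: 15.58
tcp_pos: [0.5835, 0.0649, 0.2279]
orientation: [0.007, -0.075, 0.997, 0.0]
wrist_force: [0.1, 0.9, 3.4]
finger_gap: -0.0001
```

```bash
python3 - <<'E'
from h import *
st(); shot('scene','s11')
E
```

```text
t 15.575 tcp uvz [ 0.5866 -0.0236  0.2279] tip [ 0.5868 -0.0236  0.2169] F uvz [0.26 0.91 3.41] gap -5.370513083553876e-05 
R cols in chest
 [[-1.     0.001  0.015]
 [ 0.001  1.    -0.001]
 [-0.015 -0.001 -1.   ]] j [-0.03  0.33  0.03  1.26  0.   -0.18]
```

View pics/s11.png

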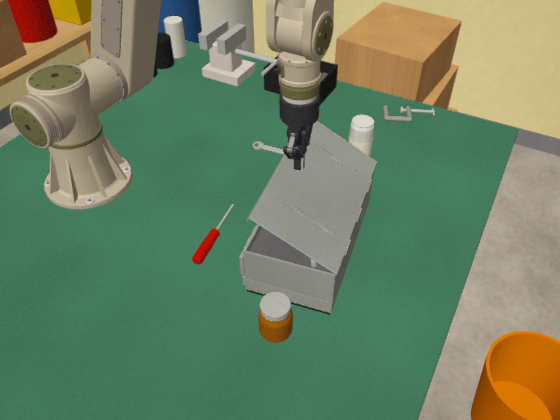

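The lid is about half shut, with the tips at (298,160) still on the outer face. I'll continue down.

Call:
{"fn": "move_arm", "kwargs": {"deltas": [1, 0.0042, 0, 0.0074, 0, 0, 0, 1, 0.004, 0, 0.0074, 0, 0, 0, 1, 0.0033, 0, 0.0078, 0, 0, 0, 1, 0.0033, 0, 0.0078, 0, 0, 0, 1, 0.0025, 0, 0.0081, 0, 0, 0, 1, 0.0025, 0, 0.0081, 0, 0, 0, 1, 0.0018, 0, 0.008, 0, 0, 0, 1, 0.0018, 0, 0.008, 0, 0, 0, 1, 0.001, 0, 0.007, 0, 0, 0, 1, 0, 0, 0.005, 0, 0, 0]}}

```text
clock: 16.88
tcp_pos: [0.5606, 0.0614, 0.153]
orientation: [0.007, -0.075, 0.997, 0.0]
wrist_force: [-1.7, -0.8, 2.0]
finger_gap: 0.0001
```

Call:
{"fn": "move_arm", "kwargs": {"deltas": [1, 0, 0, 0.003, 0, 0, 0, 1, 0, 0, 0, 0, 0, 0]}}

```text
clock: 17.12
tcp_pos: [0.5607, 0.0614, 0.1511]
orientation: [0.008, -0.075, 0.997, 0.0]
wrist_force: [-4.7, -1.1, 6.3]
finger_gap: 0.0
```

```bash
python3 - <<'E'
from h import *
st(); shot('scene','s12')
E
```

```text
t 17.125 tcp uvz [ 0.5635 -0.0236  0.1511] tip [ 0.5637 -0.0236  0.1401] F uvz [-4.83 -0.34  6.26] gap 3.106390549362162e-05 
R cols in chest
 [[-1.     0.001  0.015]
 [ 0.001  1.    -0.001]
 [-0.015 -0.001 -1.   ]] j [-0.03  0.32 -0.17  1.06  0.   -0.18]
```

View pics/s12.png

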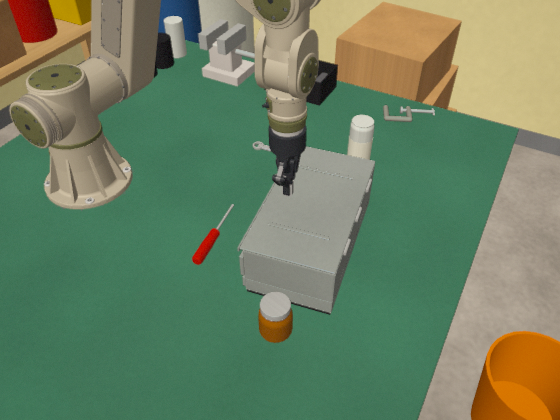

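The lid lies flat in the picture, with the tips at (288,190). I'll press a few more millimetres to confirm the stop.

Call:
{"fn": "move_arm", "kwargs": {"deltas": [1, 0, 0, 0.003, 0, 0, 0, 1, 0, 0, 0, 0, 0, 0, 1, 0, 0, 0, 0, 0, 0]}}

```text
clock: 17.55
tcp_pos: [0.5607, 0.0614, 0.1509]
orientation: [0.009, -0.075, 0.997, -0.0]
wrist_force: [-11.5, -0.1, 22.9]
finger_gap: -0.0002
```

Call:
{"fn": "move_arm", "kwargs": {"deltas": [1, 0, 0, 0.003, 0, 0, 0, 1, 0, 0, 0.001, 0, 0, 0]}}

```text
clock: 17.8
tcp_pos: [0.5607, 0.0614, 0.1506]
orientation: [0.01, -0.075, 0.997, -0.001]
wrist_force: [-22.0, -1.5, 50.1]
finger_gap: -0.0002
```

The lid is at a hard stop: the force rose without any travel. I'll lift off straight up and retreat.

Call:
{"fn": "move_arm", "kwargs": {"deltas": [1, 0, 0, -0.02, 0, 0, 0, 1, 0, 0, -0.04, 0, 0, 0, 1, 0, 0, -0.04, 0, 0, 0, 1, 0, 0, -0.04, 0, 0, 0, 1, 0.05, 0, -0.02, 0, 0, 0, 1, 0.05, 0, 0, 0, 0, 0, 1, 0.05, 0, 0, 0, 0, 0, 1, 0, 0.04, 0, 0, 0, 0, 1, 0, 0.04, 0, 0, 0, 0, 1, 0, 0.04, 0, 0, 0, 0]}}

```text
clock: 19.05
tcp_pos: [0.3927, 0.1585, 0.3014]
orientation: [0.009, -0.075, 0.997, 0.0]
wrist_force: [0.5, 0.6, -0.2]
finger_gap: -0.0002
```

Call:
{"fn": "move_arm", "kwargs": {"deltas": [1, 0, 0.05, 0, 0, 0, 0, 1, 0, 0.05, 0, 0, 0, 0, 1, 0, 0.05, 0, 0, 0, 0, 1, 0, 0.05, 0, 0, 0, 0, 1, 0, 0, 0, 0, 0, 0, 1, 0, 0, 0, 0, 0, 0]}}

```text
clock: 19.8
tcp_pos: [0.3625, 0.3552, 0.3006]
orientation: [0.008, -0.075, 0.997, -0.0]
wrist_force: [0.0, 0.0, 0.4]
finger_gap: 0.0001
```

```bash
python3 - <<'E'
from h import *
st(); C=np.array([[np.cos(YAW),np.sin(YAW),0],[-np.sin(YAW),np.cos(YAW),0],[0,0,1]])
S=shot('scene','s13'); p=shot('top','t13'); 
for nm,P in (('top',p),('scene',S)):
  q=(cloud(P)@C.T).reshape(-1,3)
  for vv in (-.19,.15):
   for a,b in ((.54,.56),(.62,.64),(.69,.71)):
    k=(q[:,0]>a)&(q[:,0]<b)&(abs(q[:,1]-vv)<.04)&(q[:,2]>.05)&(q[:,2]<.35); print(nm,vv,a,'lid z',np.median(q[k,2]).round(4),k.sum())
  for vv in (-.111,.065):
    k=(abs(q[:,1]-vv)<.08)&(q[:,2]>.045)&(q[:,2]<.108)&(q[:,0]>.4)&(q[:,0]<.55); print('  front',vv,k.sum(),np.percentile(q[k,0],[5,50]).round(4) if k.sum() else '')
cv2.imwrite('pics/t13c.png',cv2.resize(p['img'][120:310,120:420,::-1],None,fx=2.6,fy=2.6))
E
```

```text
t 19.8 tcp uvz [0.4118 0.2966 0.3006] tip [0.412  0.2966 0.2896] F uvz [0.01 0.01 0.39] gap 6.265495643953671e-05 
R cols in chest
 [[-1.     0.     0.015]
 [ 0.     1.    -0.001]
 [-0.015 -0.001 -1.   ]] j [ 0.62  0.16 -0.01  1.39 -0.01  0.47]
top -0.19 0.54 lid z 0.1401 218
top -0.19 0.62 lid z 0.1399 204
top -0.19 0.69 lid z 0.1401 196
top 0.15 0.54 lid z 0.1402 193
top 0.15 0.62 lid z 0.1399 190
top 0.15 0.69 lid z 0.1402 188
  front -0.111 400 [0.5173 0.519 ]
  front 0.065 407 [0.5171 0.5188]
scene -0.19 0.54 lid z 0.1282 462
scene -0.19 0.62 lid z 0.1291 485
scene -0.19 0.69 lid z 0.1294 507
scene 0.15 0.54 lid z 0.1393 92
scene 0.15 0.62 lid z 0.1388 100
scene 0.15 0.69 lid z 0.139 109
  front -0.111 5 [0.519  0.5195]
  front 0.065 0
```

View pics/t13c.png

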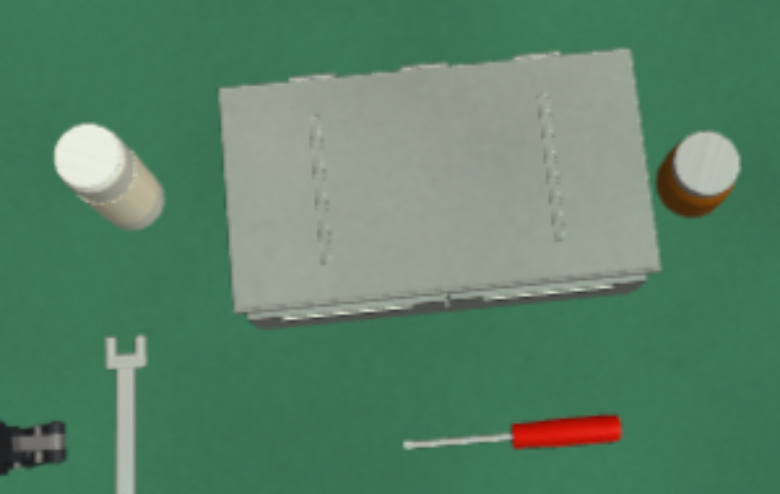

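View pics/s13.png

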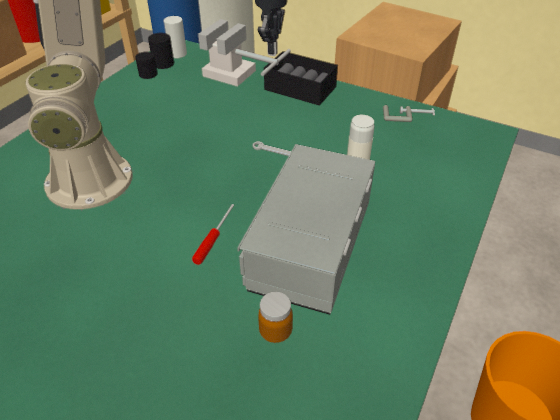

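The lid is flat at z = 0.140 everywhere in the top view, both fronts sit level at u = 0.519, and the loose things look undisturbed. I'm handing in.

```bash
python3 -c "
from h import *
print(order.hand_in())"
```

```text
the job is handed in; nothing more can be done
None
```

The tool chest is closed and the job was handed in at about 20 s. I pushed the left drawer home, then the right, then pushed the lid down by its outer face with closed fingertips.

- **Drawers:** each stopped at the same depth, with the force rising to 13–15 N and no further travel. In the last top view both fronts lie level, within 1 mm of each other.
- **Lid:** the top camera reads 0.140 m at all six points checked, which is exactly the shut height. The final check press went further than I meant, peaking at about 50–55 N at the fingertips on the shut lid. That is well under the 120 N wrist limit, but not as gentle as the rest. The 40 N limit is for the arm and gripper body; only the fingertips were in contact.
- **Surroundings:** the spray can, jar, screwdriver and wrench look unmoved in the last pictures. The arm was clear of everything, with the wrist force near zero.
- **Checks that disagreed:**
  - The first lid fit from the scene camera put the hinge about 8 mm too far back, because it had measured the outer face. I corrected it from the drawer end stops.
  - In the last scene view, depth at the lid's right end read about 0.129 m. I think that window took in the chest's side wall. The scene view's left end read 0.139 m.

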